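# Peel the stuck formed cover off a full ring tray and present it to the scanner

### The arm

A 7-joint arm with a two-finger parallel gripper is mounted at the origin on the work surface. World frame = base frame: x ahead of the robot, y to its left, z up, the work surface at z = 0. Lengths are in m, angles in rad, forces in N, time in s.
With the tool pointing down it reaches from about 0.4 to 0.85 m from the base axis. Payload 10.4 kg.
Tool frame: the origin (TCP) lies on the mounting face of the last link; the fingertips stand 182 mm ahead of it and the grasp point (between the pads) lies 164 mm ahead of it (grip_depth is the distance from the TCP to the grasp point, in m); z points along the fingers, y is the line along which they close (so a half turn about z gives the same grasp; the last joint's range is limited). The gripper opens to 87 mm and grips with 3 to 60 N. Pads are 19 mm wide; open, the fingers measure 117 mm over their backs; the gripper's body (75 mm by 190 mm) begins 51 mm behind the grasp point.
Start: joints at [1.132, 0.332, -0.065, 1.46, 0.022, 1.35, -0.088], TCP at [0.252, -0.572, 0.405] pointing down, gripper open.
Joint ranges: [-2.6, 2.6], [-0.5, 2.12], [-1.47, 1.34], [0.16, 2.42], [-1.27, 4.41], [0.06, 2.06], [-2.6, 2.6]. Speed limits (rad/s): [2.22, 2.22, 2.79, 2.79, 3.14, 3.14, 3.14].

### API

Orientations are given as a unit quaternion [w, x, y, z].
In Python, from cell import * gives the robot as it stands.
- The arm moves only by the tool move_arm, never from a script. Its argument "moves" is one flat list of numbers, 4 for each row, row after row: the shift along the tool's x, y, z scaled (see below), then the turn about the tool's z scaled (see below). A call has 1 to 10 rows; each row shifts and turns the commanded pose from where the row before left it, along the tool's axes as they then stand; what a row does not reach is not made up. The controller multiplies each number of a shift by 75 mm and each number of a turn by pi/2 rad. A row lasts 1/8 s, in which the tool goes at most 62.5 mm and 10.7 degrees, less where a joint would pass 70% of its speed; a pose out of reach is approached as far as the arm can. A call with a number of a shift or a turn outside -1 to 1 is refused whole. A call with a gripper value outside its range is refused whole. "hand" is the closure, from -1 (fully open) to 1 (shut), set as the call begins (left out, the last holds). The fingers move at their own pace and stop on an object; "newtons" is the grip in N (left out, the last holds). Time passes only in rows, so rows that do not move let the fingers close. It gives the time, the measured TCP pose, the force, the opening and the grip force at its end, in the units of the state.
- state(): the state, without advancing time (a new reading comes with each control period).
- read_camera(name): name is "scene" or "top" or "wrist"; returns a dict with "frame" (480x640x3 uint8, red, green, blue), "camera_matrix" (3x3 intrinsics, pixels), "eye" and "orientation" of the camera in the world. Camera axes: x right, y up, looking along -z (the intrinsics and any distortion apply to the point x, -y, -z); pixel columns grow to the right and rows downward; lengths in m; the calibration is good to about 2 mm. A picture is of the moment at which its call begins. There is no depth.
- sign_off(): hands the job in; it is judged then, once.
The state is a dict: "t": time; "joint_positions": joint angles; "qd": joint speeds; "joint_efforts": joint torques, N m; "tcp_pos": TCP position; "ee_rot": TCP orientation; "ft_force": force on the tool from outside, world axes, zero at the start; "moment": the same for the moment, N m; "grip_width": finger opening in m; "grip_force": force on a finger pad.
Only numpy, scipy, OpenCV 4.12 (cv2) and the standard library are available. Lean on these libraries where they do the work, as an engineer would, in place of code of your own. Each camera call takes 0.05 s, during which the arm holds its last target. There are 200 camera calls.

### The job

The grey formed cover is stuck in the tray of bearing rings. Take it by its upright lug and peel it: first raise the lug's corner about 3 cm while the corner diagonally across still rests on the tray, then lift the cover clear, leaving the ring tray seated in its tote. Finish while holding the cover still and level by the gripper, centred about 10 cm above the scanner's window; do not put it down or let go, and leave the oil bottle, brush and loose ring alone.

Things in the scene. Friction and masses are not known exactly. Their poses are not given: they have to be found in the camera images.
- cover: Grey formed plastic cover, 180 x 130 mm (x by y), 0.16 kg. Origin: centre of its rim's underside; z up. Rim 6 mm thick, on the tray walls; sunken middle (148 x 98 mm) reaches 12 mm below the rim into the tray with 4 mm play. Not hinged. At its +x end (x = 62, y = +49 and -49 mm) sprung rubber lips in the tray grip it, each dragging with about 5 N until that part has risen some 5 mm.
- cover_lug (a point): Centre of the top of the cover's upright grip lug, at (-70, 50.6, 32) mm in the cover's frame, near its (-x, +y) corner. The lug is a plate 10 mm thick and 30 mm long, lying along the cover's diagonal (from the far corner to the lug corner: (-180, 130) mm in the cover's frame), 26 mm taller than the rim's top. Grip it from above across the 10 mm.
- cover_lug_corner (a point): The cover's outer corner at the lug, on the rim's underside, at (-90, 65, 0) mm in the cover's frame.
- cover_far_corner (a point): The cover's outer corner diagonally across from the lug, on the rim's underside, at (90, -65, 0) mm in the cover's frame.
- tray: Loose dark steel tray full of bearing rings, 176 x 126 x 40 mm, 10 mm walls, about 1 kg with the rings. Origin: centre of its underside; axes parallel to the cover's at the start. Drawn straight up without tilting, the cover can bring it along. It stands in the tote.
- tray_top (a point): Centre of the tray's mouth, at the height of its rim, 40 mm above its origin: the cover's origin lies here at the start.
- tote: Fixed brown box, 202 x 152 mm, rim 65 mm high, that carries the tray on an inner floor 50 mm above its underside. Origin: centre of its underside, on the table. The tray has 3 mm play in it.
- scanner: Fixed low grey scanner housing, 200 x 160 x 36 mm, with a dark glass window in its top. Origin: centre of its underside, on the table.
- scanner_window (a point): Centre of the scanner's window, at its top, 38 mm above the table.
- bearing_ring: Bystander: loose steel ring, 52 mm across, 14 mm high, lying on the table. Origin: centre of its underside.
- oil_bottle: Bystander: white oil bottle, 52 mm across, 130 mm tall. Origin: centre of its underside.
- brush: Bystander: brush lying on the table. Origin: under its middle.
Things that resemble listed ones, but are neither listed nor needed, are in the scene too. What is shaped like the cover but green or pink is not meant.

How it is judged:
On the way, in this order (a step that is already met when the one before it is completed fails the run):
1. the lug's corner is raised more than 10 mm above the tray's rim while the opposite corner is still within 6 mm of it (z of cover_lug_corner in the frame of tray_top above 0.01 m and z of cover_far_corner in the frame of tray_top below 0.006 m), for 0.1 s.
2. the whole cover is clear above the tray (z of each of cover_lug_corner, cover_far_corner in the frame of tray_top above 0.025 m), for 0.1 s.
At the end, for the whole second after the job is handed in: The fingers hold the cover still, within 0.2 rad of level, not touching the scanner, its centre within 35 mm of the window's centre seen from above and 60 to 150 mm above it; the ring tray is seated in the tote (within 4 mm of its floor, tilt under 0.05 rad, within 12 mm of its middle) (horizontal distance between cover and scanner_window below 0.035 m and z of cover in the frame of scanner_window between 0.06 and 0.15 m and angle between cover's own z axis and vertical below 0.2 rad and linear speed of cover below 0.03 m/s and contact force between the fingers and cover above 1 N and contact force between cover and scanner below 0.1 N and z of tray in the frame of tote below 0.054 m and angle between tray's own z axis and vertical below 0.05 rad and horizontal distance between tray and tote below 0.012 m); the arm keeps its last pose, push and grip.
It fails at once if the ring tray is pulled up by more than 12 mm or tipped by more than 0.1 rad (z of tray in the frame of tote above 0.062 m or angle between tray's own z axis and vertical above 0.1 rad).
It fails at once if a bystander is moved by more than 30 mm (distance of any of bearing_ring, oil_bottle, brush from where it was at the start of the episode above 0.03 m).
It also fails if it takes over 51 s, if anything falls off the work surface, if the arm or the gripper's body presses on something with over 40 N, if the wrist force passes 120 N, or if a joint passes its speed limit or range.

## Working session

There is one attempt and no reset: what is moved stays moved. The work goes in short steps, Python scripts to look and compute and a tool call to move; the robot and the scene stay as the last step left them, time stands still between calls to the robot, and variables do not carry over. Pictures are saved under pics/ and viewed, at most 10 in all, crops included, and the job is handed in when it is done.

Besides the shell and the picture viewer there is one more tool, called as name(argument=value, ...), one argument or row to a line, values as JSON. move_arm: Moves the arm, as the interface text tells. Shifts and turns lie within -1 to 1; 1 stands for 75 mm of shift or pi/2 rad of turn. Its arguments: {"type":"object","properties":{"moves":{"type":"array"},"hand":{"type":"number"},"newtons":{"type":"number"}},"required":["moves"]}

```bash
mkdir -p pics; ls
python3 - <<'E'
from cell import *
import cv2,numpy as np
s=state();print(s)
for n in("scene","top"):
    c=read_camera(n);cv2.imwrite(f"pics/{n}0.png",c["frame"][:,:,::-1]);print(n,c["camera_matrix"],c["eye"],c["orientation"],[k for k in c])
E
```

```text
pics
{'t': 0.0, 'joint_positions': array([ 1.13241779,  0.33285591, -0.06471848,  1.46094676,  0.02163358,
        1.34985836, -0.08846023]), 'qd': array([ 1.17956364e-03, -2.36135169e-04,  6.37791037e-04, -5.46793329e-04,
       -7.49566177e-05, -1.03965599e-03, -2.42660925e-04]), 'joint_efforts': array([-3.38172058e-04, -6.23250461e+01,  2.46615621e-02, -3.89899671e+01,
       -6.12668367e-02,  3.98659345e-02,  1.18667708e-04]), 'tcp_pos': array([ 0.25239818, -0.57163185,  0.40396118]), 'ee_rot': array([-6.60406651e-04,  9.78459660e-01,  2.06436972e-01, -1.84930425e-04]), 'ft_force': array([ 0.15547302, -0.01897406,  0.05591466]), 'moment': array([ 0.02607954, -0.0290067 ,  0.01935648]), 'grip_force': 0.0, 'grip_width': 0.0870068311340903}
scene [[450.17176321   0.         315.47063091]
 [  0.         450.17176321 236.97593034]
 [  0.           0.           1.        ]] [1.1573029  0.12733182 0.67839685] [0.62903874 0.27290888 0.29143896 0.667004  ] ['frame', 'camera_matrix', 'eye', 'orientation']
top [[534.03013957   0.         311.78854207]
 [  0.         534.03013957 243.1985026 ]
 [  0.           0.           1.        ]] [0.2795504  0.06671594 1.38201496] [ 0.7041302   0.0698087  -0.06621456 -0.70352188] ['frame', 'camera_matrix', 'eye', 'orientation']
```

View pics/scene0.png

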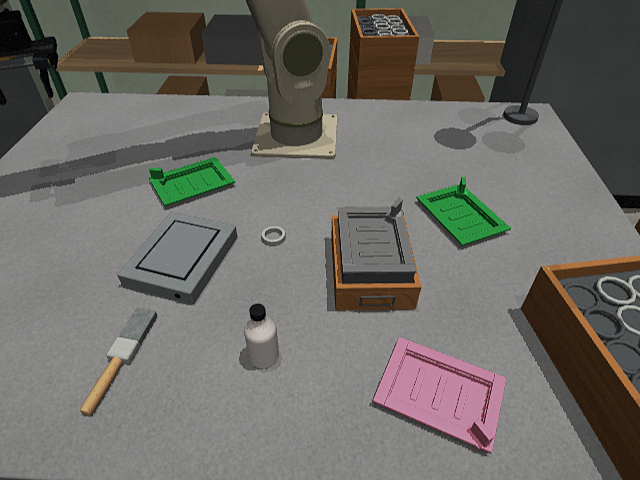

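View pics/top0.png

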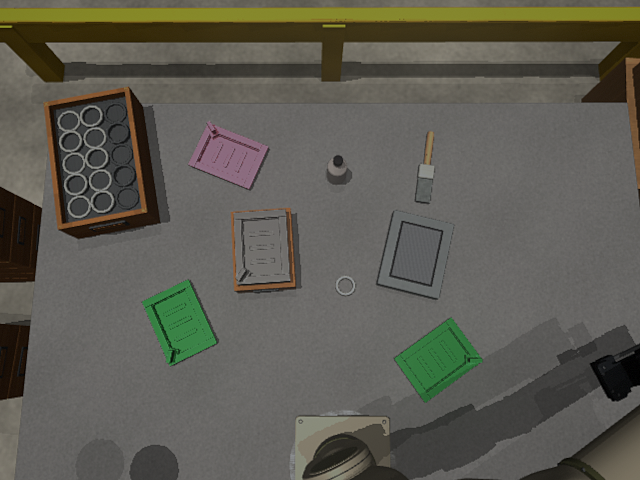

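The scene view shows the grey cover in the tote at (375,240) with its lug at (397,208), and the scanner at (180,255). The top view shows the cover at (263,247) with its lug near (244,274), the scanner window at (418,253), the bottle at (338,168), the ring at (345,286) and the brush at (427,165).

Cover candidates, in top-view pixels: grey in tote (263,247), green (180,322), green (438,360), pink (228,155). The grey one fits, since it is grey and sits on the tray in the brown tote. I'll confirm it in one enlarged crop.

Run:
```python
import cv2,numpy as np
t=cv2.imread("pics/top0.png")[200:300,220:310];s=cv2.imread("pics/scene0.png")[190:310,325:425]
a=cv2.resize(t,(396,440),interpolation=cv2.INTER_CUBIC);b=cv2.resize(s,(400,480),interpolation=cv2.INTER_CUBIC)
o=np.zeros((480,800,3),np.uint8);o[:440,:396]=a;o[:,400:]=b
cv2.imwrite("pics/crop.png",o)
```

```text
(no output)
```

View pics/crop.png

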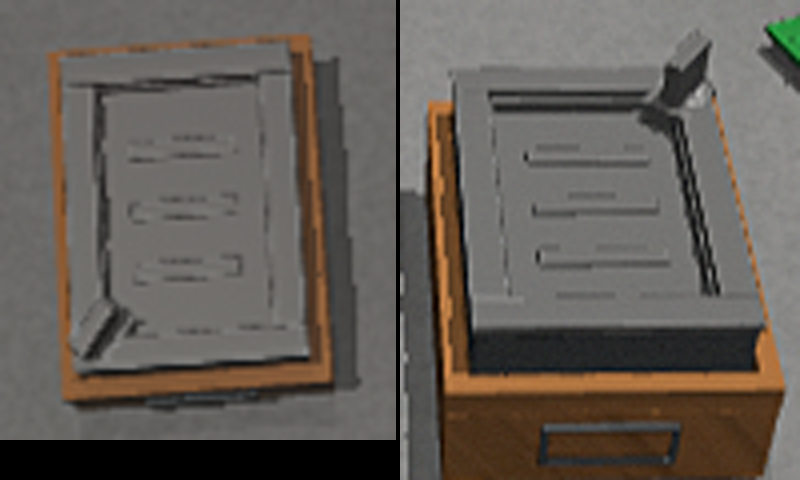

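The crop confirms it: this is the grey cover on the dark tray in the brown tote, with its lug at about top px (242,274) and scene px (397,203). Next I'll triangulate.

```bash
cat > h.py <<'E'
from cell import *
import cv2,numpy as np
from scipy.spatial.transform import Rotation as R
def rot(q): return R.from_quat([q[1],q[2],q[3],q[0]])
def ray(c,uv):
    K=c["camera_matrix"];d=rot(c["orientation"]).apply([(uv[0]-K[0,2])/K[0,0],-(uv[1]-K[1,2])/K[1,1],-1]);return np.array(c["eye"]),d/np.linalg.norm(d)
def onz(c,uv,z): e,d=ray(c,uv);return e+d*(z-e[2])/d[2]
def tri(rs):
    A=sum(np.eye(3)-np.outer(d,d) for e,d in rs);b=sum((np.eye(3)-np.outer(d,d))@e for e,d in rs)
    p=np.linalg.solve(A,b);return p,[np.linalg.norm(np.cross(p-e,d)) for e,d in rs]
E
python3 - <<'E'
from h import *
T=read_camera("top");S=read_camera("scene")
tp=lambda u,v:(220+u/4.4,200+v/4.4)
sp=lambda u,v:(325+(u-400)/4,190+v/4)
np.set_printoptions(precision=4,suppress=True)
P={"lug":(tp(98,326),sp(688,52)),"c+x+y":(tp(62,58),sp(768,325)),"c+x-y":(tp(290,42),sp(470,327)),"c-x-y":(tp(310,357),sp(455,72))}
for k,(a,b) in P.items(): print(k,a,b,*tri([ray(T,a),ray(S,b)]))
co=[onz(T,tp(*p),.096)[:2] for p in((62,58),(290,42),(310,357),(75,370))]
co=np.array(co);print("rim@.096",co,co.mean(0));d=co[0]+co[1]-co[2]-co[3];print("yaw",np.arctan2(d[1],d[0]),np.linalg.norm(d)/2)
# scanner: window border dark quad / housing
for n,c,box in(("top",T,(370,200,465,310)),("scene",S,(110,205,245,305))):
    x0,y0,x1,y1=box;g=cv2.cvtColor(c["frame"],cv2.COLOR_RGB2GRAY)[y0:y1,x0:x1]
    m=(g<60).astype(np.uint8)
    cs,h=cv2.findContours(m,cv2.RETR_CCOMP,cv2.CHAIN_APPROX_NONE)
    for i,q in sorted(enumerate(cs),key=lambda t:-cv2.contourArea(t[1]))[:3]:
        r=cv2.minAreaRect(q);quad=cv2.approxPolyDP(q,.05*cv2.arcLength(q,True),True)[:,0]+[x0,y0]
        w=[onz(c,p,.038)[:2] for p in quad]
        print(n,cv2.contourArea(q),quad.tolist(),np.array(w).round(3).tolist(),np.mean(w,0))
E
```

```text
lug (242.27272727272728, 274.09090909090907) (397.0, 203.0) [0.4509 0.2421 0.12  ] [np.float64(0.003222535423656578), np.float64(0.0032225354236566444)]
c+x+y (234.0909090909091, 213.1818181818182) (417.0, 271.25) [0.6075 0.2697 0.0925] [np.float64(0.0026714073261639012), np.float64(0.0026714073261638726)]
c+x-y (285.9090909090909, 209.54545454545453) (342.5, 271.75) [0.6164 0.1396 0.0929] [np.float64(0.001580631566030052), np.float64(0.0015806315660300435)]
c-x-y (290.45454545454544, 281.1363636363636) (338.75, 208.0) [0.4374 0.128  0.0911] [np.float64(0.002777278603828309), np.float64(0.0027772786038282858)]
rim@.096 [[0.6063 0.2665]
 [0.6156 0.1379]
 [0.4369 0.125 ]
 [0.4296 0.2541]] [0.5221 0.1959]
yaw 0.07083734971115489 0.1781763519453467
top 2356.5 [[402, 221], [390, 276], [431, 286], [442, 231]] [[0.6, -0.159], [0.457, -0.124], [0.432, -0.227], [0.574, -0.261]] [ 0.5158 -0.1929]
top 2249.5 [[403, 222], [441, 231], [429, 285], [390, 274]] [[0.598, -0.162], [0.574, -0.259], [0.434, -0.222], [0.462, -0.125]] [ 0.517  -0.1917]
top 37.5 [[377, 279], [436, 299]] [[0.45, -0.091], [0.399, -0.238]] [ 0.4243 -0.1648]
scene 1143.5 [[235, 227], [189, 295], [121, 284], [194, 303]] [[0.449, -0.089], [0.64, -0.138], [0.621, -0.273], [0.658, -0.124]] [ 0.5917 -0.156 ]
scene 180.5 [[219, 230], [184, 278], [138, 266], [174, 220], [135, 267], [185, 280]] [[0.46, -0.121], [0.599, -0.158], [0.573, -0.257], [0.434, -0.226], [0.576, -0.262], [0.604, -0.155]] [ 0.5411 -0.1967]
scene 25.0 [[164, 206], [166, 209], [178, 205]] [[0.387, -0.263], [0.398, -0.255], [0.382, -0.232]] [ 0.3889 -0.2503]
```

move_arm(
  moves=[0.5,-0.32,0,0,0.5,-0.32,0,0,0.5,-0.32,0,0,0.5,-0.32,0,0,0.5,-0.32,0,0,0.5,-0.32,0,0,0.5,-0.32,0,0,0.5,-0.32,0,0,0.5,-0.32,0,0,0.5,-0.32,0,0],
  hand=-0.3,
  newtons=15,
)

```text
t: 1.45
tcp_pos: [0.4991, -0.1995, 0.4047]
ee_rot: [0.0, 0.978, 0.206, -0.0]
ft_force: [0.0, -0.5, 0.3]
grip_width: 0.0562
grip_force: 0.0
```

move_arm(
  moves=[0,0,0,-0.115,0,0,0,-0.115,0,0,0,-0.115,0,0,0,-0.115,0,0,0,-0.115,0,0,0,-0.115,0,0,0,-0.115,0,0,0,-0.115,0,0,0,-0.115,0,0,0,-0.115],
)

```text
t: 2.7
tcp_pos: [0.4985, -0.2007, 0.4046]
ee_rot: [-0.0, 0.441, 0.897, -0.0]
ft_force: [-1.1, -1.0, 0.8]
grip_width: 0.0565
grip_force: 0.0
```

move_arm(
  moves=[0.56,0.34,0,0,0.56,0.34,0,0,0.56,0.34,0,0,0.56,0.34,0,0,0.56,0.34,0,0,0.56,0.34,0,0,0.56,0.34,0,0,0.56,0.34,0,0,0.56,0.34,0,0],
)

```text
t: 3.82
tcp_pos: [0.4515, 0.2403, 0.4048]
ee_rot: [0.0, 0.444, 0.896, -0.0]
ft_force: [0.7, -0.4, -0.4]
grip_width: 0.0567
grip_force: 0.0
```

move_arm(
  moves=[0,0,0,-0.114,0,0,0,-0.114,0,0,0,0,0,0,0,0],
)

```text
t: 4.32
tcp_pos: [0.4519, 0.2388, 0.4047]
ee_rot: [0.0, 0.279, 0.96, -0.0]
ft_force: [0.8, 0.8, -0.4]
grip_width: 0.0565
grip_force: 0.0
```

Run:
```python
from h import *
s=state();c=read_camera("wrist");print(s["tcp_pos"],s["ee_rot"],s["joint_positions"].round(2),c["eye"],c["orientation"],c["camera_matrix"][0])
cv2.imwrite("pics/w1.png",c["frame"][:,:,::-1])
```

```text
[0.45193928 0.23882405 0.4046966 ] [ 2.89270932e-05  2.79115701e-01  9.60257476e-01 -6.22993641e-05] [ 0.29  0.18 -0.95  1.72  0.15  1.32  0.32] [0.3946331  0.27466697 0.38560119] [ 0.86938783 -0.10991771 -0.0610601   0.47786458] [403.91293608   0.         321.93384532]
```

View pics/w1.png

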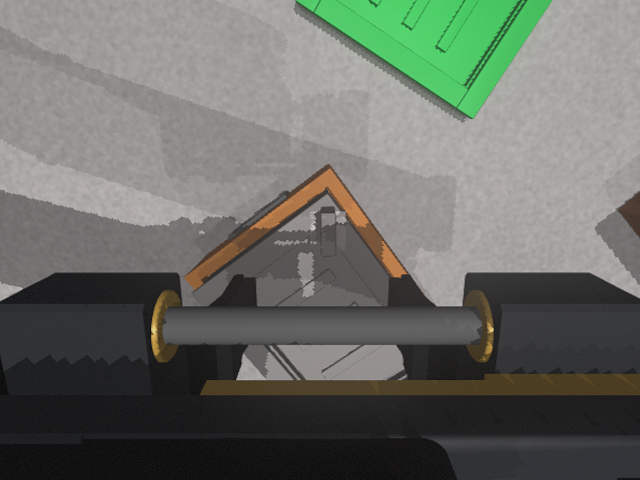

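The wrist view shows the lug upright at px (328,232), about 15 px wide. It lines up with the image vertical, so the closing direction is right. I'll check the sideways offset along tool y, and the height by triangulating with the top view.

Run:
```python
from h import *
np.set_printoptions(precision=4,suppress=True)
s=state();c=read_camera("wrist");T=read_camera("top")
X=rot(s["ee_rot"]).as_matrix();print(X[:,0],X[:,1])
for uv in((321,215),(336,215),(328.5,213),(328.5,255),(328.5,234)):
    p=onz(c,uv,.122);print(uv,p,"in tool",X.T@(p-s["tcp_pos"]))
print(tri([ray(c,(328.5,234)),ray(T,(242.3,274.1))]))
g=cv2.cvtColor(c["frame"],cv2.COLOR_RGB2GRAY)
for r in(210,220,230,240,250,258): print(r,g[r,312:346].tolist())
```

```text
[-0.8446  0.5354 -0.0002] [ 0.5354  0.8446 -0.0001]
(321, 215) [0.4375 0.2471 0.122 ] in tool [ 0.0166 -0.0008  0.2827]
(336, 215) [0.4429 0.2555 0.122 ] in tool [0.0166 0.0092 0.2827]
(328.5, 213) [0.4391 0.252  0.122 ] in tool [0.0179 0.0042 0.2827]
(328.5, 255) [0.4636 0.2365 0.122 ] in tool [-0.0111  0.0043  0.2827]
(328.5, 234) [0.4512 0.2444 0.122 ] in tool [0.0036 0.0043 0.2827]
(array([0.4544, 0.2417, 0.1016]), [np.float64(0.0012361071156400554), np.float64(0.0012361071156401884)])
210 [136, 136, 135, 134, 136, 137, 140, 117, 78, 67, 67, 69, 68, 69, 70, 69, 70, 69, 71, 70, 69, 68, 77, 120, 136, 135, 135, 120, 86, 64, 65, 67, 68, 123]
220 [164, 167, 137, 85, 74, 79, 80, 80, 74, 102, 126, 130, 130, 131, 133, 132, 134, 133, 135, 134, 136, 137, 127, 110, 133, 156, 163, 166, 171, 172, 171, 169, 166, 154]
230 [145, 112, 102, 83, 78, 78, 77, 79, 71, 100, 99, 81, 78, 78, 79, 78, 79, 80, 78, 79, 77, 79, 76, 73, 90, 101, 98, 100, 98, 99, 99, 98, 97, 94]
240 [87, 86, 87, 83, 84, 90, 82, 78, 73, 76, 86, 90, 89, 88, 88, 88, 90, 88, 80, 78, 76, 78, 75, 72, 87, 95, 95, 96, 97, 95, 94, 91, 93, 91]
250 [89, 90, 89, 90, 89, 89, 89, 89, 83, 76, 86, 90, 86, 87, 88, 88, 90, 87, 89, 89, 89, 90, 87, 77, 81, 90, 88, 89, 89, 94, 93, 94, 94, 92]
258 [112, 84, 87, 87, 88, 86, 85, 87, 88, 88, 87, 88, 86, 86, 88, 88, 87, 87, 86, 88, 89, 88, 88, 87, 88, 87, 88, 87, 89, 89, 87, 89, 90, 80]
```

move_arm(
  moves=[0.03,0.055,0.2,0,0,0,0.2,0,0,0,0.2,0,0,0,0.2,0,0,0,0.2,0,0,0,0.2,0,0,0,0.2,0,0,0,0.2,0,0,0,0,0],
)

```text
t: 5.6
tcp_pos: [0.4519, 0.2435, 0.2835]
ee_rot: [-0.001, 0.277, 0.961, -0.001]
ft_force: [-0.2, 0.1, -0.4]
grip_width: 0.0565
grip_force: 0.0
```

move_arm(
  moves=[0,0,0,0,0,0,0,0,0,0,0,0,0,0,0,0,0,0,0,0,0,0,0,0],
  hand=1,
  newtons=15,
)

```text
t: 6.35
tcp_pos: [0.4522, 0.2437, 0.2848]
ee_rot: [0.0, 0.277, 0.961, -0.0]
ft_force: [0.4, -1.2, 0.8]
grip_width: 0.0099
grip_force: 15.0
```

move_arm(
  moves=[-0.009,0,-0.05,0,-0.009,0,-0.05,0,-0.009,0,-0.05,0,-0.009,0,-0.05,0,0,0,0,0,0,0,0,0],
)

```text
t: 7.1
tcp_pos: [0.4544, 0.2422, 0.2997]
ee_rot: [0.0, 0.277, 0.961, -0.0]
ft_force: [1.3, 0.6, -3.9]
grip_width: 0.0102
grip_force: 15.0
```

Run:
```python
from h import *
s=state();print(s["tcp_pos"],s["ft_force"],s["moment"],s["grip_force"])
T=read_camera("top");S=read_camera("scene")
a=cv2.resize(T["frame"][200:300,215:315],(400,400),interpolation=cv2.INTER_CUBIC);b=cv2.resize(S["frame"][180:310,325:425],(400,520),interpolation=cv2.INTER_CUBIC)
o=np.zeros((520,800,3),np.uint8);o[:400,:400]=a;o[:,400:]=b
cv2.imwrite("pics/peel1.png",o[:,:,::-1])
```

```text
[0.45442725 0.24223801 0.29966642] [ 1.33167974  0.58145769 -3.92159699] [ 0.1494527  -0.20195189  0.08328611] 14.997797459363937
```

View pics/peel1.png

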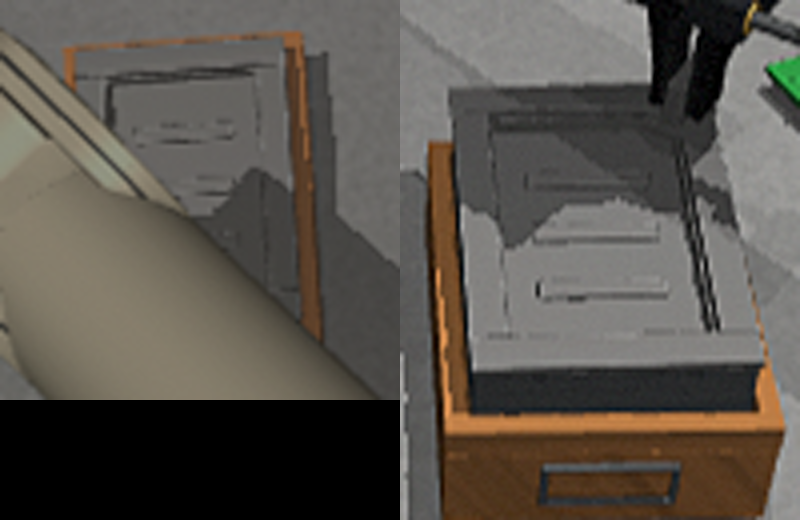

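The scene half shows the cover tilting: its back-left rim corner rose from (455,112) to (450,88) while the near rim stays on the tray. The force of about 4 N fits a peel. I'll keep going.

move_arm(
  moves=[-0.01,0,-0.05,0,-0.01,0,-0.05,0,-0.01,0,-0.05,0,-0.01,0,-0.05,0,0,0,0,0,0,0,0,0],
)

```text
t: 7.95
tcp_pos: [0.457, 0.2407, 0.3148]
ee_rot: [0.0, 0.277, 0.961, -0.0]
ft_force: [-1.4, 1.2, -1.5]
grip_width: 0.0093
grip_force: 15.0
```

Run:
```python
from h import *
s=state();print(s["tcp_pos"],s["ft_force"],s["moment"],s["grip_force"])
S=read_camera("scene")
cv2.imwrite("pics/peel2.png",cv2.resize(S["frame"][180:310,300:450],(600,520),interpolation=cv2.INTER_CUBIC)[:,:,::-1])
```

```text
[0.45697815 0.24071653 0.31475827] [-1.36388047  1.20791551 -1.54823811] [ 0.31627722 -0.13502357  0.17884808] 14.99954178929329
```

View pics/peel2.png

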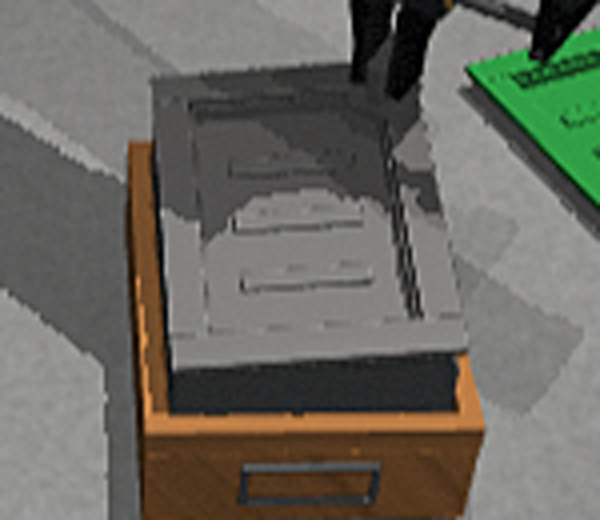

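The near-right corner has now lifted off its lip, while the near-left (far) corner still rests at (175,365). I'll raise slightly more to free the second lip, then tighten and lift.

move_arm(
  moves=[-0.01,0,-0.04,0,-0.01,0,-0.04,0,0,0,0,0],
)

```text
t: 8.38
tcp_pos: [0.4585, 0.2397, 0.321]
ee_rot: [0.0, 0.277, 0.961, -0.0]
ft_force: [-0.6, -0.7, -1.1]
grip_width: 0.01
grip_force: 15.0
```

move_arm(
  moves=[0,0,0,0,0,0,0,0,0,0,-0.05,0,0,0,-0.05,0,0,0,-0.05,0,0,0,-0.05,0,0,0,0,0],
  newtons=60,
)

```text
t: 9.25
tcp_pos: [0.4584, 0.2399, 0.3361]
ee_rot: [0.0, 0.277, 0.961, 0.0]
ft_force: [-0.4, -0.7, -1.1]
grip_width: 0.0097
grip_force: 60.0
```

Run:
```python
from h import *
s=state();print(s["tcp_pos"],s["ft_force"],s["moment"],s["grip_force"])
S=read_camera("scene")
cv2.imwrite("pics/lift1.png",cv2.resize(S["frame"][160:310,300:450],(600,600),interpolation=cv2.INTER_CUBIC)[:,:,::-1])
```

```text
[0.45835333 0.23992105 0.33609503] [-0.36557587 -0.73976716 -1.05495493] [ 0.06297683 -0.0690455   0.03175291] 59.996264576911926
```

View pics/lift1.png

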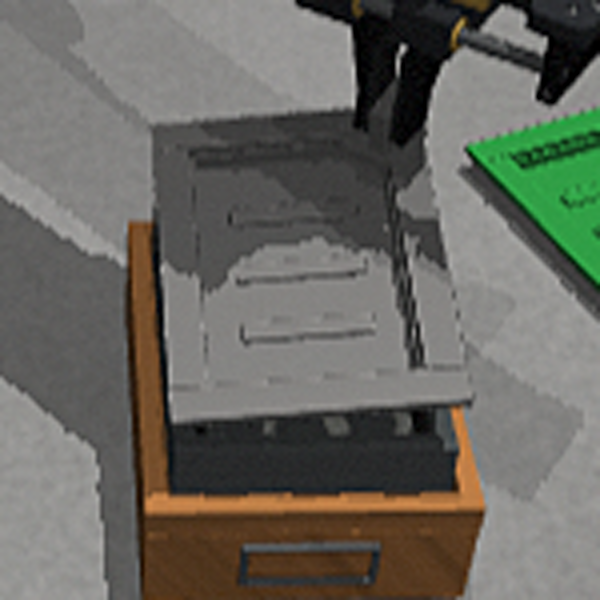

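The cover is free and tilted, and the tray is still seated at (315,450). Next I lift it well clear and carry it over the scanner.

move_arm(
  moves=[0,0,-0.05,0,0,0,-0.1,0,0,0,-0.1,0,0,0,-0.1,0,0,0,-0.1,0,0,0,-0.1,0,0,0,-0.1,0,0,0,-0.1,0,0,0,-0.05,0,0,0,0,0],
)

```text
t: 10.55
tcp_pos: [0.4583, 0.2399, 0.3959]
ee_rot: [0.0, 0.277, 0.961, 0.0]
ft_force: [-0.9, -0.1, -1.3]
grip_width: 0.0093
grip_force: 60.0
```

move_arm(
  moves=[-0.05,-0.08,0,0,-0.1,-0.17,0,0,-0.17,-0.3,0,0,-0.17,-0.3,0,0,-0.17,-0.3,0,0,-0.17,-0.3,0,0,-0.17,-0.3,0,0,-0.17,-0.3,0,0,-0.17,-0.3,0,0,-0.17,-0.3,0,0],
)

```text
t: 11.8
tcp_pos: [0.448, 0.01, 0.3955]
ee_rot: [-0.0, 0.277, 0.961, -0.0]
ft_force: [0.6, -0.3, -0.9]
grip_width: 0.0094
grip_force: 60.0
```

move_arm(
  moves=[-0.17,-0.3,0,0,-0.17,-0.3,0,0,-0.17,-0.3,0,0,-0.17,-0.3,0,0,-0.17,-0.3,0,0,-0.14,-0.19,0,0,-0.09,-0.1,0,0,0,0,0,0,0,0,0,0],
)

```text
t: 12.92
tcp_pos: [0.4457, -0.1445, 0.3957]
ee_rot: [-0.0, 0.276, 0.961, 0.0]
ft_force: [-0.5, 0.8, -0.4]
grip_width: 0.0093
grip_force: 60.0
```

Run:
```python
from h import *
s=state();print(s["t"],s["tcp_pos"],s["ee_rot"],s["ft_force"],s["moment"],s["grip_force"])
S=read_camera("scene");T=read_camera("top")
a=cv2.resize(T["frame"][170:320,360:510],(400,400),interpolation=cv2.INTER_CUBIC);b=cv2.resize(S["frame"][130:330,90:290],(400,400),interpolation=cv2.INTER_CUBIC)
cv2.imwrite("pics/s1.png",np.hstack([a,b])[:,:,::-1])
```

```text
12.925 [ 0.44565581 -0.14454243  0.39573801] [-3.09017544e-05  2.76349724e-01  9.61057132e-01  1.33222787e-04] [-0.53784359  0.81290596 -0.35138428] [ 0.14602405 -0.07131395 -0.01034149] 59.996033906936646
```

View pics/s1.png

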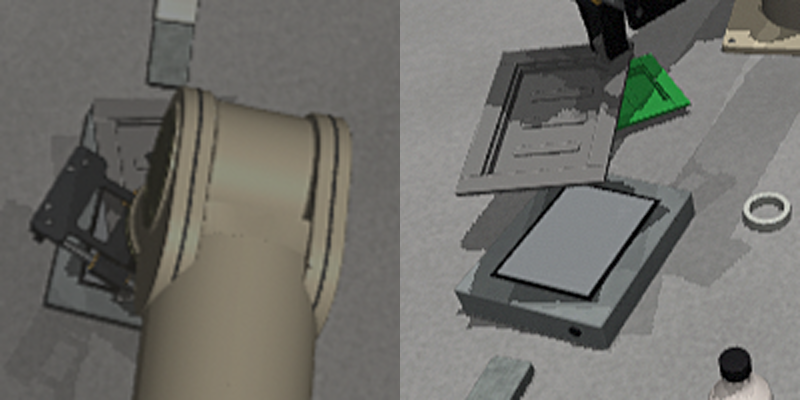

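The top half shows the arm hiding most of the cover, with its +x+y corner visible at (92,98). The scene half shows the cover hanging over the scanner, with rim corners at (457,192), (605,180) and (505,52). I'll work out the tilt from these.

Run:
```python
from h import *
np.set_printoptions(precision=4,suppress=True)
s=state();S=read_camera("scene");T=read_camera("top")
sp=lambda u,v:(90+(u-400)/2,130+v/2)
p,e=tri([ray(T,(360+92/2.667,170+98/2.667)),ray(S,sp(605,180))]);print("c+x+y",p,e)
# PnP on 3 rim corners + lug
lug=s["tcp_pos"]-[0,0,.163]
RS=rot(S["orientation"]).as_matrix();q=RS.T@(lug-S["eye"]);K=S["camera_matrix"];lp=(K[0,0]*q[0]/-q[2]+K[0,2],K[1,1]*-q[1]/-q[2]+K[1,2])
obj=np.array([[90,-65,6],[90,65,6],[-90,-65,6],[-70,50.6,32]])/1e3
img=np.array([sp(457,190),sp(607,179),sp(503,52),lp])
for f in(cv2.SOLVEPNP_SQPNP,):
    ok,r,t=cv2.solvePnP(obj,img,K,None,flags=f)
    C=np.diag([1,-1,-1]);W=RS@C@cv2.Rodrigues(r)[0];o=RS@C@t.ravel()+S["eye"]
    print("origin",o,"z axis",W[:,2],"tilt",np.arccos(W[2,2]),"lug",o+W@obj[3],lug)
```

```text
c+x+y [ 0.5984 -0.1161  0.1853] [np.float64(0.002015407899083842), np.float64(0.0020154078990838064)]
origin [ 0.5055 -0.1882  0.1809] z axis [ 0.1482 -0.084   0.9854] tilt 0.17115580779985842 lug [ 0.4374 -0.1468  0.2272] [ 0.4456 -0.1446  0.2328]
```

The tilt is about 0.17 rad, close to the 0.2 limit. I'll level it by sliding back 50 mm, lowering until the drooping end touches the scanner housing lightly, and letting the cover pivot in a softer grip. Then I'll tighten and raise.

move_arm(
  moves=[0.16,0,0.1,0,0.17,0,0.2,0,0.17,0,0.2,0,0.17,0,0.2,0,0,0,0.2,0,0,0,0.2,0,0,0,0.2,0,0,0,0.1,0,0,0,0,0],
)

```text
t: 14.25
tcp_pos: [0.403, -0.1187, 0.2902]
ee_rot: [-0.001, 0.277, 0.961, 0.0]
ft_force: [0.9, 0.3, -0.6]
grip_width: 0.0093
grip_force: 60.0
```

move_arm(
  moves=[0,0,0.05,0,0,0,0.05,0,0,0,0.05,0,0,0,0.05,0,0,0,0,0],
  newtons=20,
)

```text
t: 14.88
tcp_pos: [0.4028, -0.1187, 0.2755]
ee_rot: [-0.0, 0.277, 0.961, 0.0]
ft_force: [-0.9, 0.9, -1.9]
grip_width: 0.0099
grip_force: 20.0
```

move_arm(
  moves=[0,0,0.05,0,0,0,0.05,0,0,0,0.05,0,0,0,0.05,0,0,0,0,0],
  newtons=15,
)

```text
t: 15.5
tcp_pos: [0.403, -0.1187, 0.2605]
ee_rot: [0.0, 0.277, 0.961, 0.0]
ft_force: [-0.2, 0.1, -0.5]
grip_width: 0.0099
grip_force: 15.0
```

move_arm(
  moves=[0,0,0.05,0,0,0,0.05,0,0,0,0.03,0,0,0,0,0,0,0,0,0],
)

```text
t: 16.12
tcp_pos: [0.403, -0.1187, 0.251]
ee_rot: [-0.0, 0.277, 0.961, -0.0]
ft_force: [-0.3, -0.2, 0.4]
grip_width: 0.0099
grip_force: 15.0
```

Run:
```python
from h import *
s=state();print(s["t"],s["tcp_pos"],s["ft_force"],s["moment"],s["grip_force"])
S=read_camera("scene");T=read_camera("top")
a=cv2.resize(T["frame"][170:320,360:510],(400,400),interpolation=cv2.INTER_CUBIC);b=cv2.resize(S["frame"][130:330,90:290],(400,400),interpolation=cv2.INTER_CUBIC)
cv2.imwrite("pics/s2.png",np.hstack([a,b])[:,:,::-1])
```

```text
16.125 [ 0.40295303 -0.11869823  0.25099644] [-0.31440113 -0.21805998  0.41230233] [ 0.10095228 -0.05954961  0.05774778] 14.999929815530777
```

View pics/s2.png

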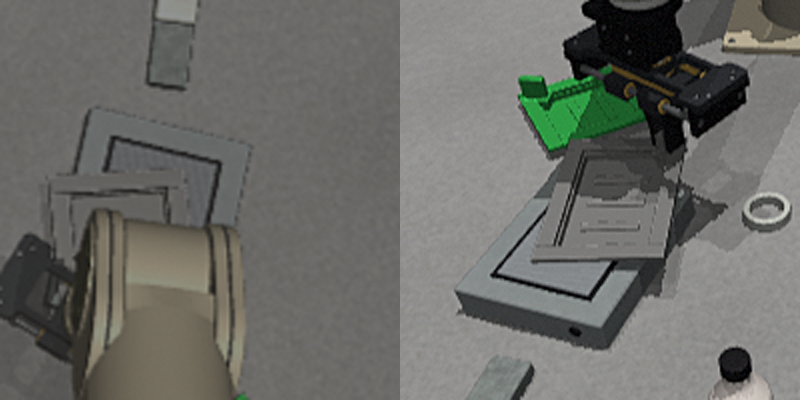

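Nearly level now: the +x rim corners are at scene crop (533,260) and (667,258), resting lightly on the scanner. I'll tighten, raise about 90 mm and slide back 50 mm.

move_arm(
  moves=[0,0,0,0,0,0,0,0,0,0,-0.05,0,0,0,-0.15,0,0,0,-0.2,0,0,0,-0.2,0,0,0,-0.2,0,0,0,-0.2,0,0,0,-0.15,0,0,0,-0.05,0],
  newtons=60,
)

```text
t: 17.48
tcp_pos: [0.4031, -0.1187, 0.3418]
ee_rot: [0.0, 0.277, 0.961, -0.0]
ft_force: [0.2, -0.3, -1.3]
grip_width: 0.0096
grip_force: 60.0
```

move_arm(
  moves=[-0.07,0,0,0,-0.15,0,0,0,-0.15,0,0,0,-0.15,0,0,0,-0.1,0,0,0,-0.05,0,0,0,0,0,0,0,0,0,0,0],
)

```text
t: 18.48
tcp_pos: [0.4453, -0.1453, 0.341]
ee_rot: [-0.0, 0.277, 0.961, -0.0]
ft_force: [-0.6, -0.2, -2.0]
grip_width: 0.0098
grip_force: 60.0
```

Run:
```python
from h import *
s=state();print(s["t"],s["tcp_pos"],s["ft_force"],s["moment"],s["grip_force"],s["qd"].round(4))
S=read_camera("scene");T=read_camera("top")
a=cv2.resize(T["frame"][170:320,360:510],(400,400),interpolation=cv2.INTER_CUBIC);b=cv2.resize(S["frame"][130:330,90:290],(400,400),interpolation=cv2.INTER_CUBIC);
c=cv2.resize(S["frame"][180:320,300:460],(228,200));o=np.zeros((600,800,3),np.uint8);o[:400]=np.hstack([a,b]);o[400:,:228]=c
cv2.imwrite("pics/s3.png",o[:,:,::-1])
```

```text
18.475 [ 0.44533562 -0.14525669  0.34099648] [-0.57704515 -0.19618475 -1.97300585] [ 0.11856306 -0.05129431  0.03032585] 59.99955117702484 [-0.0005 -0.0042 -0.0013  0.0011  0.0014 -0.0004  0.0001]
```

View pics/s3.png

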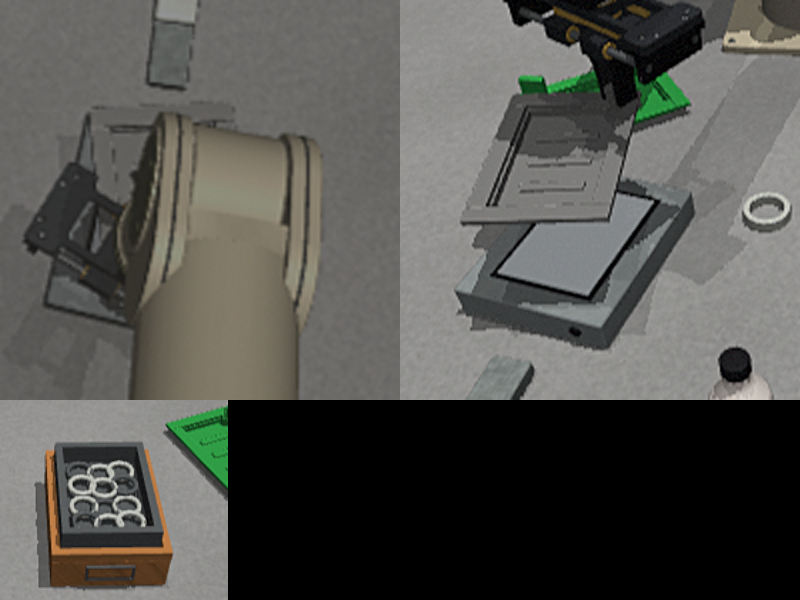

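The cover hangs almost level over the scanner (rim corners at scene crop (462,222), (613,220) and (512,95)), and the tray with its rings sits in the tote at (110,495). One numeric check before handing in.

Run:
```python
from h import *
np.set_printoptions(precision=4,suppress=True)
s=state();S=read_camera("scene");T=read_camera("top")
sp=lambda u,v:(90+(u-400)/2,130+v/2)
tp=lambda u,v:(360+u/2.667,170+v/2.667)
a,b=sp(613,219),sp(462,221)
p,e=tri([ray(T,tp(92,107)),ray(S,a)]);q,f=tri([ray(T,tp(236,103)),ray(S,b)])
print("+x+y",p,e,"+x-y",q,f)
z=(p[2]+q[2])/2;k=onz(S,sp(512,95),.15)
lug=s["tcp_pos"]-[0,0,.163];RS=rot(S["orientation"]).as_matrix();w=RS.T@(lug-S["eye"]);K=S["camera_matrix"]
lp=(K[0,2]-K[0,0]*w[0]/w[2],K[1,2]+K[1,1]*w[1]/w[2])
obj=np.array([[90,-65,6],[90,65,6],[-90,-65,6],[-70,50.6,32]])/1e3
ok,r,t=cv2.solvePnP(obj,np.array([b,a,sp(512,95),lp]),K,None,flags=cv2.SOLVEPNP_SQPNP)
C=np.diag([1,-1,-1]);W=RS@C@cv2.Rodrigues(r)[0];o=RS@C@t.ravel()+S["eye"]
print("origin",o,"tilt",np.arccos(W[2,2]),"off",o-[.516,-.192,.038])
```

```text
+x+y [ 0.6007 -0.1197  0.1425] [np.float64(0.004893498036986143), np.float64(0.004893498036986175)] +x-y [ 0.6057 -0.2517  0.1378] [np.float64(0.003193207219340662), np.float64(0.0031932072193406836)]
origin [ 0.5123 -0.1899  0.1374] tilt 0.04846862952586242 off [-0.0037  0.0021  0.0994]
```

Tilt is about 0.05 rad, the offset about 4 mm, and the height about 99 mm, so I'm handing it in.

```bash
python3 -c "
from cell import *
print(sign_off())"
```

```text
the job is handed in; nothing more can be done
None
```

I peeled the cover off by its lug and handed the job in with the gripper holding it about 10 cm above the scanner window (tilt about 0.05 rad, about 4 mm off centre); the ring tray is still in its tote, but to level the cover I rested it lightly on the scanner housing on the way, still gripped, and no verdict came back.

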